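# Tip the lantern batteries out of the camp pan

## Robot

A 6-joint arm with a two-finger parallel gripper is mounted at the origin on the work surface. World frame = base frame: x ahead of the robot, y to its left, z up, the work surface at z = 0. Lengths are in m, angles in degrees, forces in N, time in s.
With the tool pointing down it reaches from about 0.375 to 0.975 m from the base axis. Payload 3.8 kg.
Tool frame: the origin (TCP) lies at the very end of the fingers, on their centre line; the grasp point (between the pads) lies 19 mm behind it (env.grasp_offset is the distance from the TCP to the grasp point, in m); z points along the fingers, y is the line along which they close (so a half turn about z gives the same grasp; the last joint's range is limited). The gripper opens to 85 mm and grips with 20 to 120 N. Pads are 22 mm wide; open, the fingers measure 114 mm over their backs; the gripper's body (76 mm by 85 mm) begins 54 mm behind the grasp point. The pads swing forward as they close: fully open they stand 13 mm farther back than shut.
Start: joints at [71.625, 15.12, 91.902, -0, 72.978, -2.114], TCP at [0.189, 0.648, 0.231] pointing down, gripper open.
Joint ranges: [-150.88, 150.88], [-54.13, 125.18], [17.81, 147.31], [-75.09, 255.09], [0, 152.58], [-146.25, 146.25]. Speed limits (degrees/s): [147.25, 147.25, 180, 180, 180, 180].

## Interface

Orientations are given as [roll, pitch, yaw] about the fixed x, y, z axes, in that order (R = Rz(yaw) Ry(pitch) Rx(roll)).
In Python, from station import readout, imaging, env gives the robot as it stands.
- The arm moves only by the shell command python3 -m pendant 'ROWS' [FORCE]. ROWS is JSON, a list that holds one entry, the list of rows, each a list of 7 numbers: the shift along the world's x, y, z in m, then the turn, a rotation vector about the world's x, y, z in degrees, then the opening, from 0 (shut) to 1 (fully open). In form: [[[tx, ty, tz, ax, ay, az, jaw], ...]]. A call has 1 to 8 rows; each row is the pose to reach, as a shift and turn from the pose commanded when the call began; what a row does not reach only later rows make up. A row lasts 1/10 s, in which the tool goes at most 50 mm and 8.59 degrees, less where a joint would pass 70% of its speed; a pose out of reach is approached as far as the arm can. A call with a gripper value outside its range is refused whole. The fingers move at their own pace and stop on an object; FORCE is the grip in N (left out, the last holds). Time passes only in rows, so rows that repeat a pose let the fingers close. It gives the time, the measured TCP pose, the force, the opening and the grip force at its end, in the units of the state.
- readout.get_state(): the state, without advancing time (a new reading comes with each control period).
- imaging.camera(name): name is "scene" or "top" or "wrist"; returns a dict with "img" (480x640x3 uint8, red, green, blue), "intrinsics" (3x3 intrinsics, pixels), "eye" and "rotation" of the camera in the world. Camera axes: x right, y up, looking along -z (the intrinsics and any distortion apply to the point x, -y, -z); pixel columns grow to the right and rows downward; lengths in m; the calibration is good to about 2 mm. A picture is of the moment at which its call begins. There is no depth.
- env.finish_job(): hands the job in; it is judged then, once.
The state is a dict: "clock": time; "joints": joint angles; "qd": joint speeds; "tau": joint torques, N m; "position": TCP position; "tcp_rot": TCP orientation; "contact_force": force on the tool from outside, world axes, zero at the start; "wrist_torque": the same for the moment, N m; "gripper_width": opening from 0.0 (shut) to 1.0 (fully open); "finger_force": force on a finger pad.
Only numpy, scipy, OpenCV 4.12 (cv2) and the standard library are available. Lean on these libraries where they do the work, as an engineer would, in place of code of your own. Each camera call takes 0.05 s, during which the arm holds its last target. There are 200 camera calls.

## Task

The lantern's three spare batteries are lying in the little camp pan: take the pan by its handle, carry it over the wooden tray and tip it, from low down, until all three batteries have dropped into the tray. Then stand the empty pan upright in the middle of the coaster stack, setting it down rather than dropping it. Do not shift the lantern, saucer, bottle opener or hair clip, and let no battery land outside the tray.

Things in the scene. Friction and masses are not known exactly. Their poses are not given: they have to be found in the camera images.
- pan: round open aluminium camp pan, 150 g, upright on the board with the batteries in it. Origin: centre of underside; z up out of the mouth. Outer radius 50 mm at base, 60 mm at rim; 68 mm high; wall 3 mm, floor 4 mm. Round level wooden handle, 18 mm thick, axis 50 mm above the underside, along the pan's -x (roughly towards the robot), ending 155 mm from the pan's centre
- pan_grip (a point): point on the axis of the pan's handle, 120 mm from the pan's centre along its -x, 50 mm above its underside: a good place to grip; axes as the pan's
- cell0: D-size battery, a black cylinder with a copper-coloured band, 34 mm in diameter, 61 mm long, about 80 g; origin at its centre, x along its length. Lies on the pan's floor, its length parallel to the handle, so it rolls out when the pan is tipped sideways about the handle
- cell1: second battery, the same, lying beside the first on the pan's floor
- cell2: third battery, the same, lying on top of the other two
- tray: open light-wood tray fixed to the board, 240 mm along its x, 180 mm along its y, 45 mm high, walls and floor 6 mm thick; origin at the centre of its underside, z up. Lies in front of the robot, between pan and coasters
- coasters: neat stack of three square dark wooden coasters, fixed to the board, 130 x 130 mm, 24 mm high in all; origin at the centre of its underside, z up. On the other side of the tray from the pan (either side)
- lantern: red plastic battery lantern, 116 mm wide, 198 mm high with its wire handle, 0.6 kg, loose; origin at the centre of its underside. Leave alone
- saucer: white ceramic saucer, 140 mm across, 20 mm high, loose; origin at the centre of its underside. Leave alone
- opener: flat steel bottle opener, 125 mm long, 36 mm wide, 6 mm thick, loose; origin on its underside, 62 mm from either end, length along x. Leave alone
- clip: black plastic hair claw clip, 70 mm long, 45 mm wide, 35 mm high, loose; origin at the centre of its underside. Leave alone
There are look-alikes about, which are no part of the job. What is meant by the pan is not yellow, and is the larger of those in its own colour.

How it is judged:
By the outcome, as a careful person would: the job done as asked, in the order asked, and still so for the second after the job is handed in, with the robot touching nothing.
It also fails if it takes over 61 s, if anything falls off the work surface, if the arm or the gripper's body presses on something with over 40 N, if the wrist force passes 120 N, or if a joint passes its speed limit or range.

## Working session

There is one attempt and no reset: what is moved stays moved. The work goes in short steps, Python scripts to look and compute and a shell command to move; the robot and the scene stay as the last step left them, time stands still between calls to the robot, and variables do not carry over. Pictures are saved under pics/ and viewed, at most 11 in all, crops included, and the job is handed in when it is done.

```bash
ls; mkdir -p pics; python3 - <<'E'
from station import readout, imaging, env
import cv2,numpy as np
for n in("top","scene"):
    c=imaging.camera(n); cv2.imwrite(f"pics/{n}0.png",c["img"][...,::-1]); print(n,c["intrinsics"],c["eye"],c["rotation"],[k for k in c])
s=readout.get_state();print(s["clock"],s["position"],s["tcp_rot"],env.grasp_offset)
E
```

```text
pics
top [[519.02200943   0.         324.07470807]
 [  0.         519.02200943 236.90056122]
 [  0.           0.           1.        ]] [0.47876609 0.06143079 1.14458101] [  3.10155864   0.3240702  -89.36173313] ['img', 'intrinsics', 'eye', 'rotation']
scene [[606.79712508   0.         317.46620514]
 [  0.         606.79712508 251.73735655]
 [  0.           0.           1.        ]] [ 1.49987544 -0.20444167  1.06107429] [44.72864682  1.15681892 72.94704368] ['img', 'intrinsics', 'eye', 'rotation']
0.1 [0.18876559 0.64736649 0.23007391] [-1.79881386e+02 -5.17227803e-03  1.63739494e+02] 0.0187
```

View pics/top0.png

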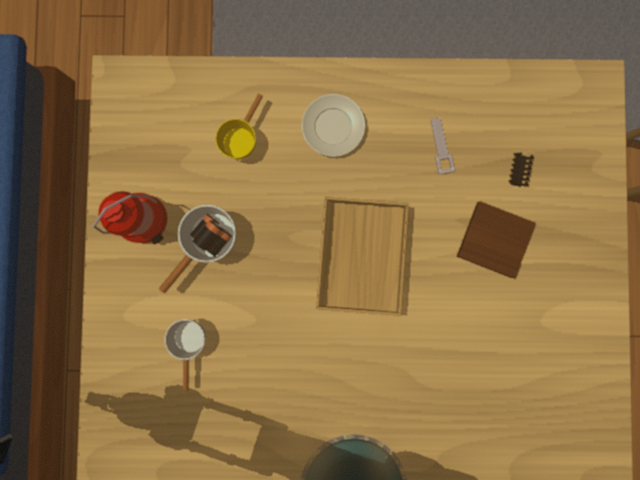

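View pics/scene0.png

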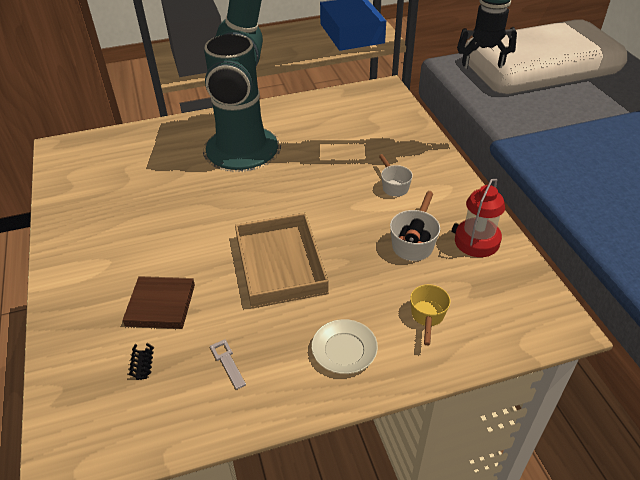

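Both views agree. Candidates for the pan, by top-view pixel:
- yellow pan (237,139): wrong colour
- small grey pan (185,340): empty and smaller
- large grey pan (207,234): holds the batteries, handle end at about (164,290)

I choose the one at (207,234). The lantern (132,217) is close beside it. The tray is at about (363,256) and the coasters at about (496,240).

```bash
cat > h.py <<'E'
import numpy as np,cv2
from scipy.spatial.transform import Rotation as R
from station import readout,imaging,env
def ray(c,p,z):
    K=c["intrinsics"];d=np.linalg.inv(K)@[p[0],p[1],1];d=R.from_euler('xyz',c["rotation"],degrees=True).as_matrix()@(d*[1,-1,-1])
    e=np.array(c["eye"]);return e+d*(z-e[2])/d[2]
def proj(c,P):
    v=R.from_euler('xyz',c["rotation"],degrees=True).as_matrix().T@(np.array(P)-c["eye"]);v=v*[1,-1,-1];q=c["intrinsics"]@v;return q[:2]/q[2]
E
python3 - <<'E'
from h import *
c=imaging.camera("top");im=c["img"];hsv=cv2.cvtColor(im,cv2.COLOR_RGB2HSV)
def big(m,box):
    x0,y0,x1,y1=box;k=np.zeros(m.shape,np.uint8);k[y0:y1,x0:x1]=m[y0:y1,x0:x1]*255
    cs,_=cv2.findContours(k,cv2.RETR_EXTERNAL,cv2.CHAIN_APPROX_NONE);return max(cs,key=cv2.contourArea)
H,S,V=[hsv[...,i].astype(int) for i in range(3)]
g=big(S<60,(172,200,245,268)); hull=cv2.convexHull(g);(u,v),r=cv2.minEnclosingCircle(hull);e=cv2.fitEllipse(hull)
print("pan px",u,v,r,e); P=ray(c,e[0],.068);print("pan",P, "rad",np.linalg.norm(ray(c,(e[0][0]+r,e[0][1]),.068)-P))
for p in[(207,234),(165,289),(188,259)]:print(p,hsv[p[1],p[0]])
h=big((S>125)&(H<13)&(V>70),(150,250,200,300));(hx,hy),wh,a=cv2.minAreaRect(h);print("handle",hx,hy,wh,a)
b=cv2.boxPoints(((hx,hy),wh,a));b3=np.array([ray(c,p,.05) for p in b]);print(b3)
vx,vy,x0,y0=cv2.fitLine(h,cv2.DIST_L2,0,.01,.01).ravel()
A=ray(c,(x0,y0),.05);B=ray(c,(x0+20*vx,y0+20*vy),.05);d=(B-A)[:2];print("dir",np.degrees(np.arctan2(d[1],d[0])),A, "A->pan",np.degrees(np.arctan2(*(P-A)[1::-1])))
k=big((V<110)&(S>80),(450,195,545,285));q=cv2.minAreaRect(k);print("coast",ray(c,q[0],.024),q,[ray(c,p,.024)[:2].round(3) for p in cv2.boxPoints(q)])
for p in[(326,199),(408,205),(406,314),(318,307)]:print("tray",ray(c,p,.045))
for n,p,z in(("lantern",(132,217),.1),("small",(185,340),.045),("smallh",(185,387),.035),("saucer",(334,126),.02)):print(n,ray(c,p,z))
cv2.imwrite("pics/crop.png",cv2.resize(im[180:310,140:270],None,fx=4,fy=4,interpolation=2)[...,::-1])
E
```

```text
pan px 206.30702209472656 233.5 29.04381561279297 ((206.2913055419922, 233.14578247070312), (56.58262634277344, 57.75811004638672), 84.91332244873047)
pan [0.54219937 0.31333183 0.068     ] rad 0.06049440953005869
(207, 234) [18 86 65]
(165, 289) [ 14 171 112]
(188, 259) [ 14 175 130]Traceback (most recent call last):
  File "<stdin>", line 10, in <module>
  File "<stdin>", line 5, in big
ValueError: max() iterable argument is empty
```

```bash
python3 - <<'E'
from h import *
c=imaging.camera("top");im=c["img"];hsv=cv2.cvtColor(im,cv2.COLOR_RGB2HSV)
def big(m,box):
    x0,y0,x1,y1=box;k=np.zeros(m.shape,np.uint8);k[y0:y1,x0:x1]=m[y0:y1,x0:x1]*255
    cs,_=cv2.findContours(k,cv2.RETR_EXTERNAL,cv2.CHAIN_APPROX_NONE);return max(cs,key=cv2.contourArea)
H,S,V=[hsv[...,i].astype(int) for i in range(3)]
P=np.array([.5422,.3133,.068])
h=big((S>150)&(H<17)&(V>70),(150,254,190,300));(hx,hy),wh,a=cv2.minAreaRect(h);print("handle",hx,hy,wh,a)
b=cv2.boxPoints(((hx,hy),wh,a));print([ray(c,p,.05)[:2].round(3) for p in b])
A=ray(c,(hx,hy),.05);print(A,"A->pan",np.degrees(np.arctan2(*(P-A)[1::-1])))
k=big((V<110)&(S>80),(450,195,545,285));q=cv2.minAreaRect(k);print("coast",ray(c,q[0],.024),q,[ray(c,p,.024)[:2].round(3) for p in cv2.boxPoints(q)])
for p in[(326,199),(408,205),(406,314),(318,307)]:print("tray",ray(c,p,.045).round(3))
for n,p,z in(("lantern",(132,217),.1),("small",(185,340),.045),("smallh",(185,387),.035),("saucer",(334,126),.02)):print(n,ray(c,p,z).round(3))
cv2.imwrite("pics/crop.png",cv2.resize(im[180:310,90:270],None,fx=4,fy=4,interpolation=2)[...,::-1])
E
```

```text
handle 174.6776580810547 274.0505676269531 (7.518603801727295, 43.26835632324219) 39.09385681152344
[array([0.426, 0.416]), array([0.497, 0.361]), array([0.487, 0.348]), array([0.416, 0.404])]
[0.45619707 0.38222286 0.05      ] A->pan -38.70873142353762
coast [ 0.53753865 -0.30279563  0.024     ] ((496.1166076660156, 239.62867736816406), (63.63520812988281, 59.596519470214844), 21.250505447387695) [array([ 0.502, -0.216]), array([ 0.622, -0.263]), array([ 0.574, -0.39 ]), array([ 0.453, -0.343])]
tray [0.619 0.065 0.045]
tray [ 0.608 -0.109  0.045]
tray [ 0.378 -0.106  0.045]
tray [0.39  0.079 0.045]
lantern [0.571 0.457 0.1  ]
small [0.318 0.358 0.045]
smallh [0.218 0.358 0.035]
saucer [0.784 0.049 0.02 ]
```

View pics/crop.png

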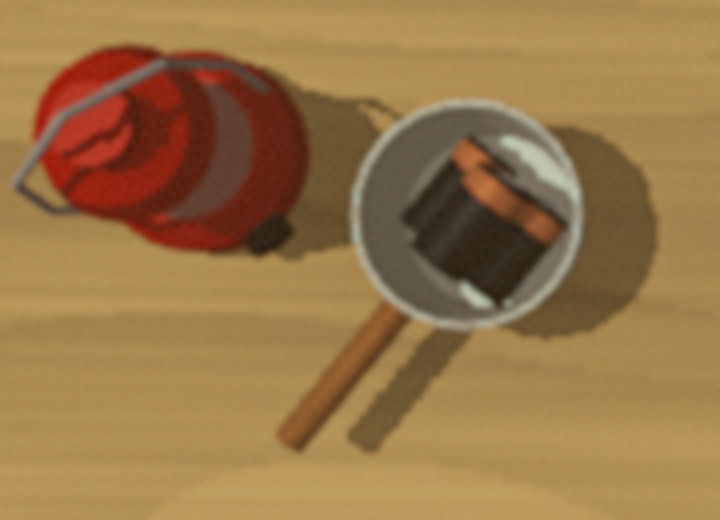

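The crop confirms the choice: large grey pan, three copper-banded batteries inside, handle running lower-left. The pan is at (0.542, 0.313) with yaw about -38.5°. The handle end measures 155 mm from the pan centre, as it should. I'll grip with the tool tilted 50° from vertical towards the handle direction, so that tipping later is feasible.

```bash
cat >> h.py <<'E'
def tool(psi,tilt,tau=0):
    """tool rotation: handle dir azimuth psi, tool leaning tilt deg from down toward handle dir, rolled tau deg about handle axis (right hand)"""
    a=np.radians(psi);h=np.array([np.cos(a),np.sin(a),0]);y=np.array([-h[1],h[0],0])
    g=np.radians(tilt);z=np.sin(g)*h-np.cos(g)*np.array([0,0,1.]);M=np.c_[np.cross(y,z),y,z]
    return R.from_rotvec(np.radians(tau)*h).as_matrix()@M
def goto(G,M):
    s=readout.get_state();T=R.from_euler('xyz',s["tcp_rot"],degrees=True).as_matrix()
    p=np.array(G)+M[:,2]*env.grasp_offset
    print("shift",(p-s["position"]).round(4),"turn",np.degrees(R.from_matrix(M@T.T).as_rotvec()).round(2),"tcp",p.round(4))
E
python3 - <<'E'
from h import *
M=tool(-38.5,50);G=np.array([.451,.385,.05]);print(M)
goto(G-M[:,2]*.12,M)
E
```

```text
[[-0.50305083  0.62251464  0.59951263]
 [ 0.4001447   0.78260816 -0.47687388]
 [-0.76604444  0.         -0.64278761]]
shift [ 0.2014 -0.2142 -0.1153] turn [-23.06 -44.7  -20.77] tcp [0.3903 0.4333 0.1151]
```

```bash
python3 -m pendant '[[[0.02,-0.02,0,-3,-5.6,-2.6,1],[0.04,-0.04,0,-6,-11.2,-5.2,1],[0.06,-0.06,0,-9,-16.8,-7.8,1],[0.08,-0.08,-0.01,-12,-22.4,-10.4,1],[0.1,-0.1,-0.02,-15,-28,-13,1],[0.12,-0.12,-0.03,-18,-33.6,-15.6,1],[0.14,-0.15,-0.04,-21,-39.2,-18.2,1],[0.15,-0.17,-0.05,-23,-44.7,-20.8,1]]]'; python3 - <<'E'
from h import *
M=tool(-38.5,50);G=np.array([.451,.385,.05])
print(np.round(readout.get_state()["joints"],1));goto(G-M[:,2]*.12,M)
E
```

```text
clock: 1.0
position: [0.3399, 0.4768, 0.1811]
tcp_rot: [179.7, 50.2, 141.2]
contact_force: [-0.6, -0.0, -1.4]
gripper_width: 1.002
finger_force: 0.0
[ 76.3  21.9 102.8 -44.5  84.3  41.6]
shift [ 0.0504 -0.0435 -0.066 ] turn [-0.03  0.29  0.05] tcp [0.3903 0.4333 0.1151]
```

```bash
python3 -m pendant '[[[0.025,-0.022,-0.033,0,0,0,1],[0.05,-0.0435,-0.066,0,0,0,1],[0.05,-0.0435,-0.066,0,0,0,1]]]'; python3 - <<'E'
from h import *
s=readout.get_state();print(np.round(s["joints"],2))
M=tool(-38.5,50);goto([.451,.385,.05],M)
c=imaging.camera("wrist");cv2.imwrite("pics/w1.png",c["img"][...,::-1]);print(c["eye"])
for P in([.451,.385,.05],[.4207,.4095,.05]):print(proj(c,P))
E
```

```text
clock: 1.3
position: [0.3888, 0.4282, 0.1099]
tcp_rot: [-179.2, 50.1, 142.0]
contact_force: [-0.1, -0.6, 0.3]
gripper_width: 1.001
finger_force: 0.0
[ 70.77  24.1  108.79 -48.13  75.79  44.03]
shift [ 0.0734 -0.0522 -0.0719] turn [ 0.47 -0.22  0.15] tcp [0.4622 0.3761 0.038 ]
[0.26535095 0.5269777  0.14444921]
[330.46297726 246.61083309]
[332.16047477 223.10609084]
```

View pics/w1.png

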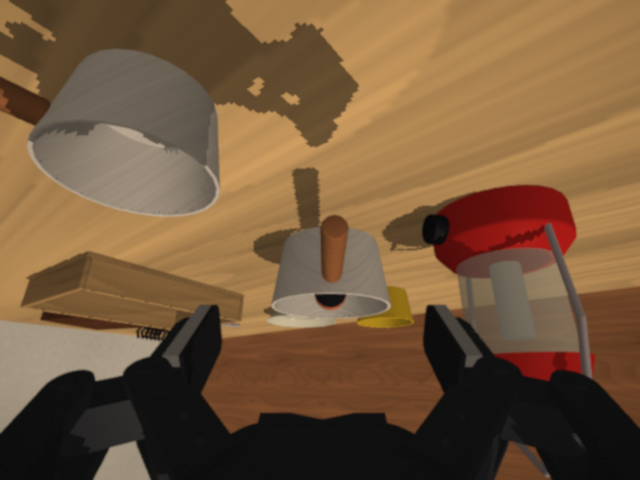

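The wrist view is inverted. The handle end is at (334,228), against a prediction of (332,223), so the line-up is good. I'll advance along the tool axis.

```bash
python3 -m pendant '[[[0.02,-0.015,-0.02,0.3,-0.1,0,1],[0.04,-0.03,-0.04,0.5,-0.2,0,1],[0.055,-0.04,-0.056,0.5,-0.2,0,1],[0.066,-0.048,-0.066,0.5,-0.2,0,1],[0.073,-0.054,-0.073,0.5,-0.2,0,1],[0.073,-0.054,-0.073,0.5,-0.2,0,1]]]'; python3 - <<'E'
from h import *
s=readout.get_state();print(np.round(s["joints"],2))
M=tool(-38.5,50);goto([.451,.385,.05],M)
c=imaging.camera("wrist");cv2.imwrite("pics/w2.png",c["img"][...,::-1])
E
```

```text
clock: 1.95
position: [0.4623, 0.38, 0.0421]
tcp_rot: [179.1, 49.8, 140.8]
contact_force: [-1.2, -0.7, 0.7]
gripper_width: 1.002
finger_force: 0.0
[ 62.67  27.94 112.55 -55.33  65.93  47.58]
shift [-0.0001 -0.004  -0.0041] turn [-0.58  0.24 -0.  ] tcp [0.4622 0.3761 0.038 ]
```

View pics/w2.png

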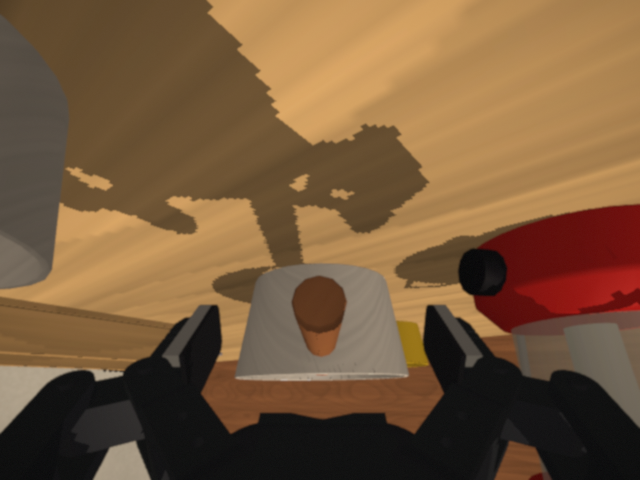

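The handle sits centred between the fingers, its end at (320,304). The lantern knob at (482,272) is clear. I'll close the gripper.

```bash
python3 -m pendant '[[[0.001,-0.002,-0.003,0,0,0,0.5],[0.001,-0.002,-0.003,0,0,0,0.1],[0.001,-0.002,-0.003,0,0,0,0],[0.001,-0.002,-0.003,0,0,0,0],[0.001,-0.002,-0.003,0,0,0,0],[0.001,-0.002,-0.003,0,0,0,0],[0.001,-0.002,-0.003,0,0,0,0],[0.001,-0.002,-0.003,0,0,0,0]]]' 110; python3 - <<'E'
from h import *
s=readout.get_state();print(np.round(s["joints"],2))
M=tool(-38.5,50);goto([.451,.385,.05],M)
E
```

```text
clock: 2.8
position: [0.4629, 0.379, 0.0397]
tcp_rot: [179.0, 49.8, 140.8]
contact_force: [-5.2, 2.1, 5.2]
gripper_width: 0.181
finger_force: 107.2
[ 62.58  28.06 112.72 -55.56  65.65  47.84]
shift [-0.0007 -0.0029 -0.0018] turn [-0.64  0.27 -0.06] tcp [0.4622 0.3761 0.038 ]
```

```bash
python3 -m pendant '[[[0,0,0.005,0,0,0,0],[0,0,0.015,0,0,0,0],[0,0,0.03,0,0,0,0],[0,0,0.05,0,0,0,0],[0,0,0.07,0,0,0,0],[0,0,0.09,0,0,0,0],[0,0,0.1,0,0,0,0],[0,0,0.1,0,0,0,0]]]'; python3 - <<'E'
from h import *
from scipy.optimize import least_squares
s=readout.get_state();print(np.round(s["joints"],2).tolist(),s["position"],s["tcp_rot"],s["contact_force"])
c=imaging.camera("scene");cv2.imwrite("pics/s1.png",c["img"][150:350,250:550][...,::-1])
D=[([71.625,15.12,91.902,0,72.978,-2.114],[.1888,.6474,.2301],[-179.88,0,163.74]),([76.3,21.9,102.8,-44.5,84.3,41.6],[.3399,.4768,.1811],[179.7,50.2,141.2]),([70.77,24.1,108.79,-48.13,75.79,44.03],[.3888,.4282,.1099],[-179.2,50.1,142]),([62.67,27.94,112.55,-55.33,65.93,47.58],[.4623,.38,.0421],[179.1,49.8,140.8]),(s["joints"],s["position"],s["tcp_rot"])]
r=lambda a,d:R.from_euler(a,d,degrees=True).as_matrix()
def fk(q,p,sg):
    a1,d1,l2,a3,d4,d6=p;A=r('z',q[0]);B=A@r('y',q[1]);C=B@r('y',q[2]);W=C@r('z',sg[0]*q[3])@r('y',q[4])@r('z',sg[1]*q[5]+sg[2])
    return A@[a1,0,d1]+B@[0,0,l2]+C@[a3,0,d4]+W@[0,0,d6],W
best=None
for s0 in(1,-1):
 for s1 in(1,-1):
  for o in(0,90,180,-90):
   f=lambda p:np.concatenate([np.r_[fk(q,p,(s0,s1,o))[0]-x] for q,x,_ in D]+[np.r_[.01*(p-[.0,.35,.4,0,.4,.2])]])
   L=least_squares(f,[.0,.35,.4,0,.4,.2]);W=sum(np.degrees(R.from_matrix(fk(q,L.x,(s0,s1,o))[1].T@r('xyz',e)).magnitude()) for q,_,e in D)
   if best is None or W+L.cost*1e4<best[0]:best=(W+L.cost*1e4,W,L.cost,(s0,s1,o),L.x,f(L.x)[:15].round(4))
print(best)
E
```

```text
clock: 3.6
position: [0.4636, 0.3794, 0.1415]
tcp_rot: [178.7, 49.8, 140.5]
contact_force: [0.3, 0.1, -4.7]
gripper_width: 0.178
finger_force: 108.7
[62.53, 19.21, 111.34, -52.38, 71.54, 39.12] [0.46360648 0.37940317 0.14152897] [178.66389572  49.75963276 140.52258188] [ 0.33363743  0.10340207 -4.72290596]
(np.float64(3.769732888023589), np.float64(0.27606942238677573), np.float64(0.00034936634656368133), (1, 1, 90), array([0.0252741 , 0.24998393, 0.48442605, 0.0115017 , 0.54704341,
       0.31448483]), array([ 0.0228, -0.0103,  0.0019,  0.0029,  0.0034, -0.0038,  0.0015,
        0.0014, -0.0001, -0.0014, -0.0025,  0.0036, -0.0002, -0.0003,
       -0.0016]))
```

View pics/s1.png

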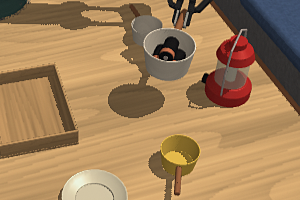

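```bash
cat > kin.py <<'E'
from h import *
from scipy.optimize import least_squares
r=lambda a,d:R.from_euler(a,d,degrees=True).as_matrix()
def fk(q,p):
    b,a1,d1,l2,a3,d4,d6=p;A=r('z',q[0]);B=A@r('y',q[1]);C=B@r('y',q[2]);W=C@r('z',q[3])@r('y',q[4])@r('z',q[5]+90)
    w=A@[a1,b,d1]+B@[0,0,l2]+C@[a3,0,d4];return w+W@[0,0,d6],W,w
D=[([71.625,15.12,91.902,0,72.978,-2.114],[.1888,.6474,.2301]),([76.3,21.9,102.8,-44.5,84.3,41.6],[.3399,.4768,.1811]),([70.77,24.1,108.79,-48.13,75.79,44.03],[.3888,.4282,.1099]),([62.67,27.94,112.55,-55.33,65.93,47.58],[.4623,.38,.0421]),([62.53,19.21,111.34,-52.38,71.54,39.12],[.4636,.3794,.1415])]
p0=np.array([.02,0,.3,.45,0,.45,.3])
L=least_squares(lambda p:np.r_[np.concatenate([fk(q,p)[0]-x for q,x in D]),.003*(p-p0)],p0);P=L.x
lo=np.array([-150.88,-54.13,17.81,-75.09,0,-146.25]);hi=np.array([150.88,125.18,147.31,255.09,152.58,146.25])
def ik(x,M,q0):
    f=lambda q:(lambda t,W,w:np.r_[10*(t-x),R.from_matrix(W@M.T).as_rotvec()])(*fk(q,P))
    s=least_squares(f,np.clip(q0,lo+.01,hi-.01),bounds=(lo,hi),x_scale=50);return s.x,np.abs(s.fun).max()
E
python3 - <<'E'
from kin import *
print(P.round(4),np.abs(L.fun[:15]).max())
T=np.array([.499,-.018]);out=[];q0=np.array([62.5,19,111,-52,71.5,39])
for psi in range(-110,1,15):
 h=np.array([np.cos(np.radians(psi)),np.sin(np.radians(psi)),0]);
 for sg in(1,-1):
  # tau>0 about h: up -> ? up x: h x z = lateral
  lat=sg*np.cross(h,[0,0,1.]);q=q0;bad=[];ms=[];wz=[];dq=0
  for tau in range(0,126,12):
   M=tool(psi,50,sg*tau);G=np.r_[T,.13]-.025*lat*1-.115*h
   if tau==0:
     # walk from current
     for k in np.linspace(0,1,6): q,e=ik((1-k)*np.array([.4636,.3794,.1415])+k*(G+M[:,2]*.0187)+[0,0,.05*(k<1)],tool(-38.5+k*(psi+38.5),50),q)
   qn,e=ik(G+M[:,2]*.0187,M,q);dq=max(dq,np.abs(qn-q).max());q=qn
   bad.append(e);ms.append(min((q-lo).min(),(hi-q).min()));wz.append(fk(q,P)[2][2])
  print(psi,sg,"err",np.round(bad,2).max(),[i*12 for i,b in enumerate(bad) if b>.01][:1],"marg",np.round(min(ms),1),"minwz",round(min(wz),3),"dq",round(dq),q.round())
E
```

```text
[0.0249 0.0022 0.2515 0.5101 0.001  0.5637 0.3476] 0.0005094508166994527
-110 1 err 0.56 [84] marg 0.0 minwz 0.094 dq 14 [ 37.  48. 105. -72. 108. 146.]
-110 -1 err 0.0 [] marg 7.4 minwz 0.024 dq 12 [ 18.  65.  76. -28. 145. -42.]
-95 1 err 0.65 [72] marg 0.0 minwz 0.141 dq 16 [ 42.  39. 116. -75.  98. 146.]
-95 -1 err 0.0 [] marg 14.4 minwz 0.024 dq 12 [ 24.  62.  84. -37. 138. -45.]
-80 1 err 0.72 [60] marg 0.0 minwz 0.199 dq 17 [ 46.  28. 125. -75.  87. 146.]
-80 -1 err 0.0 [] marg 21.9 minwz 0.024 dq 12 [ 30.  58.  94. -44. 131. -44.]
-65 1 err 0.79 [36] marg 0.0 minwz 0.229 dq 17 [ 49.  16. 134. -75.  77. 146.]
-65 -1 err 0.0 [] marg 16.5 minwz 0.024 dq 12 [ 36.  54. 105. -51. 123. -41.]
-50 1 err 0.85 [24] marg 0.0 minwz 0.259 dq 26 [ 49.   2. 142. -75.  67. 146.]
-50 -1 err 0.0 [] marg 5.7 minwz 0.024 dq 11 [ 41.  51. 116. -58. 116. -36.]
-35 1 err 0.88 [12] marg 0.0 minwz 0.312 dq 18 [ 49.  -7. 147. -75.  62. 146.]
-35 -1 err 0.08 [0] marg 0.0 minwz 0.024 dq 7 [ 45.  49. 126. -66. 111. -28.]
-20 1 err 0.53 [0] marg 0.0 minwz 0.099 dq 59 [ -54.   37.  147.   82.   96. -146.]
-20 -1 err 0.26 [0] marg 0.0 minwz 0.024 dq 9 [ 47.  49. 136. -75. 107. -18.]
-5 1 err 0.4 [0] marg 0.0 minwz 0.104 dq 44 [ -60.   35.  147.   76.   96. -146.]
-5 -1 err 0.4 [0] marg 0.0 minwz 0.02 dq 43 [ 45.  50. 137. -75. 107. -11.]
```

The arm model fits to 0.5 mm. The plan is to bring the pan over the tray with handle azimuth -95° and tip towards +x, which keeps the wrist clear of the lantern.

```bash
python3 - <<'E'
from kin import *
goto([.475,.097,.165],tool(-95,50))
E
python3 -m pendant '[[[0,-0.01,0.01,0,0,-1,0],[0,-0.025,0.02,0,0,-3,0],[0,-0.045,0.025,0,0,-6,0],[0,-0.065,0.025,0,0,-10,0],[0,-0.085,0.025,0,0,-14,0],[0,-0.105,0.025,0,0,-18,0],[0,-0.125,0.025,0,0,-22,0],[0,-0.145,0.025,0,0,-26,0]]]'; python3 - <<'E'
from kin import *
s=readout.get_state();print(s["joints"]);goto([.475,.097,.165],tool(-95,50))
E
```

```text
shift [ 0.0107 -0.2961  0.013 ] turn [ -0.55   0.61 -56.54] tcp [0.4738 0.0827 0.153 ]
clock: 4.45
position: [0.463, 0.2316, 0.1639]
tcp_rot: [179.1, 49.8, 114.5]
contact_force: [0.8, -0.3, -4.0]
gripper_width: 0.179
finger_force: 109.0
[ 51.12257733  16.32051576 112.368068   -44.24833155  81.54292441
  45.32276413]
shift [ 0.0108 -0.1488 -0.0109] turn [ -0.27   0.56 -30.2 ] tcp [0.4738 0.0827 0.153 ]
```

```bash
python3 -m pendant '[[[0.001,-0.02,0,0,0,-4,0],[0.003,-0.04,0,0,0,-8,0],[0.004,-0.06,0,0,0,-12,0],[0.006,-0.08,0,0,0,-16,0],[0.007,-0.1,0,0,0,-20,0],[0.009,-0.12,-0.003,0,0,-24,0],[0.01,-0.138,-0.007,0,0.3,-28,0],[0.011,-0.149,-0.01,-0.3,0.6,-30,0]]]'; python3 - <<'E'
from kin import *
s=readout.get_state();print(s["joints"]);
q=np.array(s["joints"]);G=np.array([.475,.097,.165])
for tau,z in((0,.15),(20,.14),(40,.14),(60,.14),(80,.14),(90,.14),(100,.148),(110,.165)):
    M=tool(-95,50,-tau);g=np.array([.475,.097,z]);x=g+M[:,2]*.0187;q,e=ik(x,M,q)
    print(tau,q.round(),round(e,4),"wrist",fk(q,P)[2].round(3));goto(g,M)
c=imaging.camera("scene");cv2.imwrite("pics/s2.png",c["img"][130:430,100:550][...,::-1])
E
```

```text
clock: 5.25
position: [0.4743, 0.0823, 0.154]
tcp_rot: [-180.0, 50.0, 85.2]
contact_force: [-0.0, -0.3, -4.0]
gripper_width: 0.175
finger_force: 109.3
[ 32.65898089  19.08555349 110.03011373 -37.50958035  87.50676424
  51.92464081]
0 [ 33.  20. 110. -37.  86.  53.] 0.0 wrist [0.497 0.348 0.361]
shift [-0.0005  0.0004 -0.016 ] turn [ 0.03 -0.02 -0.21] tcp [0.4738 0.0827 0.138 ]
20 [ 29.  27. 103. -31.  94.  35.] 0.0 wrist [0.569 0.342 0.339]
shift [-0.0046  0.0007 -0.0253] turn [ 1.74 19.91 -0.21] tcp [0.4697 0.0831 0.1287]
40 [ 26.  34.  97. -27. 104.  19.] 0.0 wrist [0.632 0.336 0.302]
shift [-0.0082  0.0011 -0.0232] turn [ 3.45 39.83 -0.21] tcp [0.4661 0.0834 0.1308]
60 [ 24.  42.  91. -26. 114.   4.] 0.0 wrist [0.679 0.332 0.246]
shift [-0.0109  0.0013 -0.02  ] turn [ 5.15 59.76 -0.2 ] tcp [0.4634 0.0836 0.134 ]
80 [ 23.  49.  87. -27. 124. -11.] 0.0 wrist [0.704 0.33  0.177]
shift [-0.0123  0.0014 -0.0161] turn [ 6.86 79.69 -0.2 ] tcp [0.462  0.0838 0.1379]
90 [ 23.  52.  86. -28. 128. -18.] 0.0 wrist [0.708 0.33  0.14 ]
shift [-0.0125  0.0014 -0.014 ] turn [ 7.71 89.65 -0.19] tcp [0.4618 0.0838 0.14  ]
100 [ 23.  55.  86. -30. 132. -27.] 0.0 wrist [0.704 0.33  0.111]
shift [-0.0123  0.0014 -0.0039] turn [ 8.56 99.62 -0.18] tcp [0.462  0.0838 0.1501]
110 [ 24.  56.  86. -34. 136. -36.] 0.0 wrist [0.695 0.331 0.093]
shift [-0.0118  0.0014  0.0151] turn [  9.41 109.58  -0.17] tcp [0.4625 0.0837 0.1691]
```

View pics/s2.png

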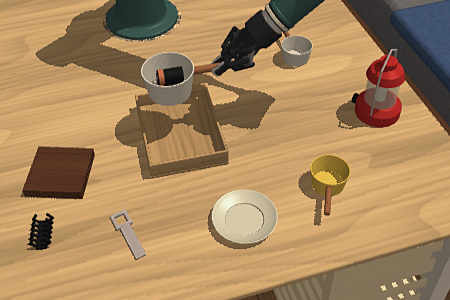

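The pan is level over the tray with the batteries still in it. I'll begin tipping towards +x.

```bash
python3 -m pendant '[[[-0.001,0,-0.005,0.4,5,-0.2,0],[-0.002,0,-0.01,0.9,10,-0.2,0],[-0.003,0,-0.017,1.3,15,-0.2,0],[-0.005,0.001,-0.025,1.7,20,-0.2,0],[-0.006,0.001,-0.025,2.2,25,-0.2,0],[-0.007,0.001,-0.024,2.6,30,-0.2,0],[-0.008,0.001,-0.023,3,35,-0.2,0],[-0.008,0.001,-0.023,3.4,40,-0.2,0]]]' && python3 -m pendant '[[[-0.001,0,0,0.4,5,0,0],[-0.001,0,0.001,0.9,10,0,0],[-0.002,0,0.002,1.3,15,0,0],[-0.003,0,0.003,1.7,20,0,0],[-0.003,0,0.004,2.2,25,0,0],[-0.003,0,0.005,2.6,30,0,0],[-0.004,0,0.006,3,35,0,0],[-0.004,0,0.007,3.4,40,0,0]]]'; python3 - <<'E'
from kin import *
s=readout.get_state();print(s["joints"]);
for tau,z in((90,.14),(100,.148),(110,.165)):goto([.475,.097,z],tool(-95,50,-tau))
c=imaging.camera("scene");cv2.imwrite("pics/s3.png",cv2.resize(c["img"][150:350,200:450],None,fx=2.5,fy=2.5)[...,::-1])
E
```

```text
clock: 6.1
position: [0.4664, 0.0858, 0.1313]
tcp_rot: [-127.3, 35.6, 122.8]
contact_force: [0.4, -0.0, -3.9]
gripper_width: 0.18
finger_force: 109.2
clock: 6.9
position: [0.4626, 0.0856, 0.1378]
tcp_rot: [-96.4, 7.1, 134.7]
contact_force: [-0.1, -0.8, -4.6]
gripper_width: 0.179
finger_force: 109.3
[ 23.41286659  49.24837999  86.96440387 -26.78953077 123.85426353
 -11.12027187]
shift [-0.0008 -0.0018  0.0022] turn [ 0.53  9.56 -0.14] tcp [0.4618 0.0838 0.14  ]
shift [-0.0006 -0.0019  0.0123] turn [ 1.39 19.52 -0.11] tcp [0.462  0.0838 0.1501]
shift [-0.0001 -0.0019  0.0313] turn [ 2.25 29.49 -0.08] tcp [0.4625 0.0837 0.1691]
```

View pics/s3.png

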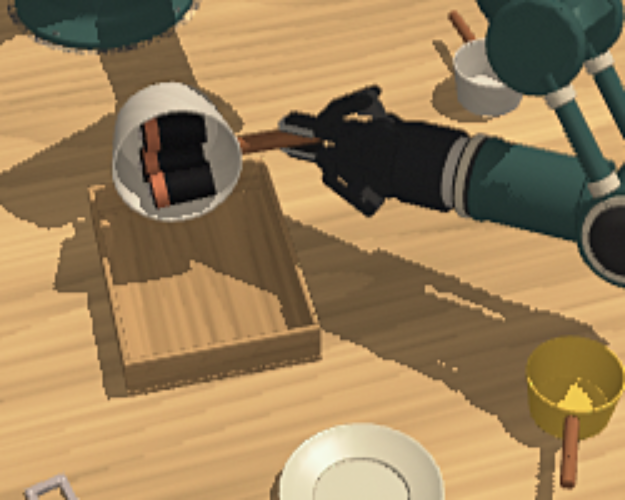

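At 80° all three batteries (around (175,160)) still lie in the pan, mouth facing the tray interior. I'll continue slowly.

```bash
python3 -m pendant '[[[0,-0.001,0.001,0.3,3,0,0],[0,-0.001,0.001,0.5,6,0,0],[0,-0.001,0.002,0.7,9,0,0],[0,-0.001,0.004,0.9,12,0,0],[0,-0.001,0.007,1.1,15,0,0],[0,-0.001,0.01,1.3,18,0,0],[0,-0.001,0.012,1.4,20,0,0],[0,-0.001,0.012,1.4,20,0,0]]]'; python3 - <<'E'
from kin import *
s=readout.get_state();print(s["contact_force"]);
for tau,z in((100,.148),(108,.16)):goto([.475,.097,z],tool(-95,50,-tau))
c=imaging.camera("scene");cv2.imwrite("pics/s4.png",cv2.resize(c["img"][150:350,200:450],None,fx=2.5,fy=2.5)[...,::-1])
E
```

```text
clock: 7.75
position: [0.4619, 0.0845, 0.1501]
tcp_rot: [-83.2, -7.8, 134.7]
contact_force: [-0.3, -0.4, -0.6]
gripper_width: 0.178
finger_force: 109.4
[-0.26793921 -0.43843887 -0.58662859]
shift [ 0.     -0.0008 -0.0001] turn [ 0.12 -0.36 -0.13] tcp [0.462  0.0838 0.1501]
shift [ 0.0004 -0.0008  0.0136] turn [ 0.81  7.61 -0.14] tcp [0.4624 0.0837 0.1637]
```

View pics/s4.png

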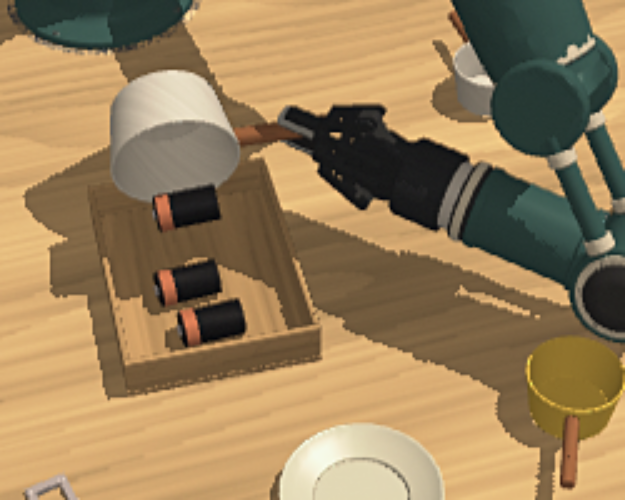

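All three batteries, at (187,207), (188,283) and (212,322), lie inside the tray and the pan is empty. I'll untip while rising and plan the placing.

```bash
python3 -m pendant '[[[0,0,0.01,-0.7,-8,0,0],[0,0,0.02,-1.4,-16,0,0],[0,0,0.03,-2.1,-24,0,0],[0,0,0.035,-2.8,-32,0,0],[0,0,0.04,-3.5,-40,0,0],[0,0,0.045,-4.2,-48,0,0],[0.001,0,0.05,-4.9,-56,0,0],[0.003,0,0.05,-5.2,-60,0,0]]]'
python3 - <<'E'
from kin import *
s=readout.get_state();q0=np.array(s["joints"]);print(q0.round(1))
goto([.475,.097,.21],tool(-95,50,0))
C=np.array([.537,-.305,.074])
for psi in(-95,-80,-65,-50,-35,-20):
    h=np.array([np.cos(np.radians(psi)),np.sin(np.radians(psi)),0]);q=q0;m=[]
    for k in np.linspace(0,1,8):
        ps=-95+k*(psi+95);M=tool(ps,50,-40*max(0,1-4*k));G=(1-k)*np.array([.475,.097,.2])+k*(C-.115*h+[0,0,.06]);q,e=ik(G+M[:,2]*.0187,M,q);m.append(min((q-lo).min(),(hi-q).min()) if e<.01 else -9)
    q,e=ik(C-.115*h+M[:,2]*.0187,M,q);print(psi,q.round(),round(e,3),np.round(m),fk(q,P)[2].round(2))
E
```

```text
clock: 8.6
position: [0.4655, 0.085, 0.2031]
tcp_rot: [-127.9, 36.2, 122.2]
contact_force: [-0.4, -0.4, -1.2]
gripper_width: 0.179
finger_force: 109.5
[ 26.2  29.2  95.4 -28.  109.4  16.4]
shift [ 0.0082 -0.0023 -0.0051] turn [-3.480e+00 -3.941e+01  3.000e-02] tcp [0.4738 0.0827 0.198 ]
-95 [  4.  24. 116. -57.  65.  46.] 0.0 [44. 41. 33. 31. 28. 26. 23. 21.] [0.57 0.06 0.29]
-80 [  4.  16. 128. -68.  55.  45.] 0.0 [44. 40. 31. 28. 24. 20. 16. 12.] [0.47 0.06 0.29]
-65 [ -0.   8. 136. -75.  45.  37.] 0.048 [44. 39. 29. 24. 20. 15.  8.  1.] [0.4  0.02 0.3 ]
-50 [-12.  -3. 143. -75.  27.  15.] 0.126 [44. 38. 26. 19. 14.  8.  0. -9.] [ 0.34 -0.04  0.33]
-35 [-28.  -8. 147. -75.   4. -10.] 0.142 [44. 37. 22. 15.  8.  2. -9. -9.] [ 0.27 -0.12  0.33]
-20 [ -35.   -9.  147.   45.    3. -146.] 0.209 [44. 35. 20. 11.  2. -9. -9. -9.] [ 0.26 -0.15  0.33]
```

```bash
python3 -m pendant '[[[0.002,0,0,-0.7,-8,0,0],[0.004,0,0,-1.4,-16,0,0],[0.006,-0.01,0,-2.1,-24,0,0],[0.008,-0.03,0,-2.8,-32,0,0],[0.01,-0.06,0,-3.5,-39.4,0,0],[0.012,-0.1,0,-3.5,-39.4,0,0],[0.015,-0.14,0,-3.5,-39.4,0,0],[0.018,-0.18,0,-3.5,-39.4,0,0]]]'
python3 - <<'E'
from kin import *
c=imaging.camera("scene");im=c["img"];V=cv2.cvtColor(im,cv2.COLOR_RGB2HSV)
k=np.zeros(im.shape[:2],np.uint8);k[265:335,110:205]=((V[...,2]<115)&(V[...,1]>80))[265:335,110:205]*255
cs,_=cv2.findContours(k,0,1);h=cv2.convexHull(max(cs,key=cv2.contourArea));a=cv2.approxPolyDP(h,3,True)[:,0];print([(p.tolist(),ray(c,p.astype(float),.024)[:2].round(3).tolist()) for p in a])
goto(np.array([.537,-.305,.15])-.115*np.array([np.cos(np.radians(-95)),np.sin(np.radians(-95)),0]),tool(-95,50))
E
```

```text
clock: 9.4
position: [0.4825, -0.0967, 0.2013]
tcp_rot: [-179.3, 50.1, 85.4]
contact_force: [0.0, 0.5, -1.2]
gripper_width: 0.181
finger_force: 109.5
[([204, 266], [0.473, -0.192]), ([204, 275], [0.502, -0.197]), ([182, 328], [0.641, -0.268]), ([120, 326], [0.594, -0.396]), ([131, 280], [0.464, -0.361]), ([139, 269], [0.435, -0.34])]
shift [ 0.0641 -0.1033 -0.0641] turn [ 0.3  -0.52  0.26] tcp [ 0.5458 -0.2047  0.138 ]
```

```bash
python3 -m pendant '[[[0.01,-0.015,0,0,0,0,0],[0.02,-0.035,0,0,0,0,0],[0.03,-0.055,0,0,0,0,0],[0.04,-0.07,-0.01,0,0,0,0],[0.05,-0.085,-0.015,0,0,0,0],[0.06,-0.098,-0.02,0,0,0,0],[0.064,-0.103,-0.02,0,-0.5,0.2,0],[0.064,-0.103,-0.02,0,-0.5,0.2,0]]]'
python3 - <<'E'
from kin import *
im=cv2.imread("pics/scene0.png");c=imaging.camera("scene");V=cv2.cvtColor(im,cv2.COLOR_BGR2HSV)
k=np.zeros(im.shape[:2],np.uint8);k[265:335,110:205]=((V[...,2]<115)&(V[...,1]>80))[265:335,110:205]*255
cs,_=cv2.findContours(k,0,1);h=cv2.convexHull(max(cs,key=cv2.contourArea));a=cv2.approxPolyDP(h,3,True)[:,0];print([(p.tolist(),ray(c,p.astype(float),.024)[:2].round(3).tolist(),ray(c,p.astype(float),0)[:2].round(3).tolist()) for p in a])
for C in((.537,-.303),(.535,-.307)):
  for y in(-21,):
    r2=r('z',y);pts=[np.r_[C,z]+r2@[sx*.065,sy*.065,0] for z in(.024,0) for sx,sy in((1,1),(1,-1),(-1,-1),(-1,1))];print(C,[proj(c,p).round().tolist() for p in pts])
t=imaging.camera("top");g=t["img"];cv2.imwrite("pics/t5.png",cv2.resize(np.hstack([c["img"][200:400,60:310],g[160:360,390:640]]),None,fx=1.6,fy=1.6,interpolation=2)[...,::-1])
s=readout.get_state();T=R.from_euler('xyz',s["tcp_rot"],degrees=True).as_matrix();G=s["position"]-.0187*T[:,2];print("G",G)
hh=np.array([np.cos(np.radians(-95)),np.sin(np.radians(-95)),0]);print("pan exp",G+.115*hh-[0,0,.05])
H=cv2.cvtColor(g,cv2.COLOR_RGB2HSV);m=np.zeros(g.shape[:2],np.uint8);m[190:290,430:570]=((H[...,1]<60)&(H[...,2]>90))[190:290,430:570]*255
cs,_=cv2.findContours(m,0,1);hu=cv2.convexHull(max(cs,key=cv2.contourArea));e=cv2.fitEllipse(hu);print(e,ray(t,e[0],G[2]+.018))
E
```

```text
clock: 10.25
position: [0.547, -0.1991, 0.1799]
tcp_rot: [-179.9, 50.1, 85.2]
contact_force: [-0.8, 1.0, -1.5]
gripper_width: 0.18
finger_force: 109.6
[([193, 279], [0.506, -0.223], [0.483, -0.224]), ([182, 328], [0.641, -0.268], [0.621, -0.269]), ([120, 326], [0.594, -0.396], [0.573, -0.4]), ([138, 277], [0.46, -0.345], [0.436, -0.348])]
(0.537, -0.303) [[182.0, 321.0], [123.0, 318.0], [140.0, 274.0], [194.0, 277.0], [184.0, 327.0], [126.0, 325.0], [142.0, 281.0], [196.0, 283.0]]
(0.535, -0.307) [[180.0, 320.0], [121.0, 318.0], [138.0, 274.0], [193.0, 276.0], [182.0, 327.0], [124.0, 325.0], [140.0, 281.0], [194.0, 283.0]]
G [ 0.54802529 -0.18402391  0.19216091]
pan exp [ 0.53800238 -0.2985863   0.14216091]
((527.1646118164062, 235.86489868164062), (64.81555938720703, 70.75801086425781), 90.74019622802734) [ 0.53516131 -0.29808819  0.21016091]
```

View pics/t5.png

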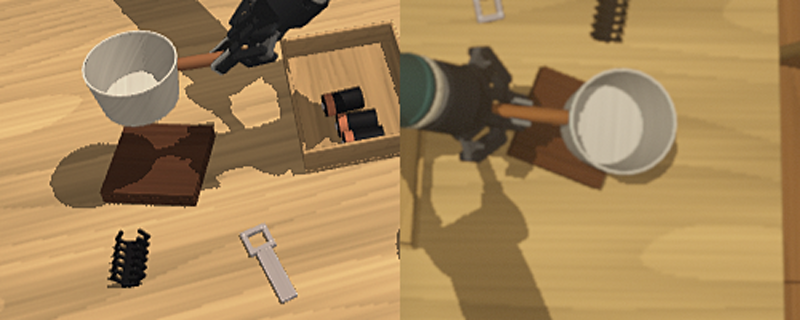

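The pan is level and empty, held just off the coaster centre: pan (0.535, -0.298), coasters about (0.539, -0.307). The batteries are all in the tray. I'll correct and lower.

```bash
python3 -m pendant '[[[0.003,-0.006,-0.01,0,0,0,0],[0.003,-0.008,-0.03,0,0,0,0],[0.003,-0.008,-0.05,0,0,0,0],[0.003,-0.008,-0.07,0,0,0,0],[0.003,-0.008,-0.088,0,0,0,0],[0.003,-0.008,-0.1,0,0,0,0],[0.003,-0.008,-0.106,0,0,0,0],[0.003,-0.008,-0.106,0,0,0,0]]]'; python3 - <<'E'
from kin import *
s=readout.get_state();T=R.from_euler('xyz',s["tcp_rot"],degrees=True).as_matrix();G=s["position"]-.0187*T[:,2];print("G",G,s["contact_force"])
hh=np.array([np.cos(np.radians(-95)),np.sin(np.radians(-95)),0]);print("pan exp",G+.115*hh-[0,0,.052])
t=imaging.camera("top");g=t["img"]
H=cv2.cvtColor(g,cv2.COLOR_RGB2HSV);m=np.zeros(g.shape[:2],np.uint8);m[190:290,430:570]=((H[...,1]<60)&(H[...,2]>90))[190:290,430:570]*255
cs,_=cv2.findContours(m,0,1);hu=cv2.convexHull(max(cs,key=cv2.contourArea));e=cv2.fitEllipse(hu);print(e,ray(t,e[0],G[2]+.016))
E
```

```text
clock: 11.15
position: [0.5494, -0.2065, 0.0731]
tcp_rot: [-179.7, 50.1, 85.4]
contact_force: [-0.0, -0.3, -1.4]
gripper_width: 0.178
finger_force: 109.6
G [ 0.55068307 -0.19221974  0.0851498 ] [-0.00991623 -0.25911822 -1.42303195]
pan exp [ 0.54066016 -0.30678213  0.0331498 ]
((511.00860595703125, 237.66322326660156), (57.8526496887207, 62.425453186035156), 90.68833923339844) [ 0.53777067 -0.30760828  0.1011498 ]
```

Well centred, with about 9 mm left to go. I'll lower gently and watch the force.

```bash
python3 -m pendant '[[[0,0,-0.002,0,0,0,0],[0,0,-0.004,0,0,0,0],[0,0,-0.006,0,0,0,0],[0,0,-0.006,0,0,0,0]]]'; python3 -m pendant '[[[0,0,-0.001,0,0,0,0],[0,0,-0.002,0,0,0,0],[0,0,-0.002,0,0,0,0]]]'
```

```text
clock: 11.6
position: [0.55, -0.2065, 0.0684]
tcp_rot: [-179.9, 50.1, 85.2]
contact_force: [0.5, 0.6, -2.2]
gripper_width: 0.182
finger_force: 109.6
clock: 11.9
position: [0.5499, -0.2065, 0.0662]
tcp_rot: [-179.9, 50.1, 85.2]
contact_force: [0.6, 0.4, -1.7]
gripper_width: 0.179
finger_force: 109.6
```

```bash
python3 -m pendant '[[[0,0,-0.001,0,0,0,0],[0,0,-0.002,0,0,0,0],[0,0,-0.002,0,0,0,0]]]'; python3 -m pendant '[[[0,0,-0.001,0,0,0,0],[0,0,-0.001,0,0,0,0]]]'
```

```text
clock: 12.2
position: [0.5501, -0.2065, 0.0643]
tcp_rot: [-179.9, 50.1, 85.2]
contact_force: [-0.2, -0.6, -1.2]
gripper_width: 0.177
finger_force: 109.4
clock: 12.4
position: [0.5502, -0.2066, 0.0637]
tcp_rot: [-179.9, 50.1, 85.2]
contact_force: [1.1, 0.5, 1.9]
gripper_width: 0.182
finger_force: 109.5
```

```bash
python3 -m pendant '[[[0,0,-0.001,0,0,0,0],[0,0,-0.001,0,0,0,0],[0,0,-0.001,0,0,0,0]]]' 20; python3 -m pendant '[[[0,0,0,0,0,0,0.25],[0,0,0,0,0,0,0.4],[0,0,0,0,0,0,0.6],[0,0,0,0,0,0,0.8],[0,0,0,0,0,0,1],[0,0,0,0,0,0,1],[0,0,0,0,0,0,1],[0,0,0,0,0,0,1]]]' 20
```

```text
clock: 12.7
position: [0.5503, -0.2066, 0.0631]
tcp_rot: [-180.0, 50.1, 85.2]
contact_force: [-1.6, 3.5, 4.6]
gripper_width: 0.18
finger_force: 109.6
clock: 13.5
position: [0.55, -0.2065, 0.0623]
tcp_rot: [-179.9, 50.1, 85.2]
contact_force: [0.4, 0.0, 0.7]
gripper_width: 1.0
finger_force: 0.0
```

```bash
python3 -m pendant '[[[0.001,0.012,0.01,0,0,0,1],[0.003,0.03,0.025,0,0,0,1],[0.005,0.055,0.047,0,0,0,1],[0.007,0.08,0.07,0,0,0,1],[0.01,0.11,0.095,0,0,0,1],[0.012,0.13,0.12,0,0,0,1],[0.012,0.14,0.14,0,0,0,1],[0.012,0.14,0.14,0,0,0,1]]]'; python3 - <<'E'
from kin import *
c=imaging.camera("scene");cv2.imwrite("pics/s6.png",c["img"][...,::-1])
t=imaging.camera("top");g=t["img"]
H=cv2.cvtColor(g,cv2.COLOR_RGB2HSV);m=np.zeros(g.shape[:2],np.uint8);m[190:290,430:570]=((H[...,1]<60)&(H[...,2]>90))[190:290,430:570]*255
cs,_=cv2.findContours(m,0,1);hu=cv2.convexHull(max(cs,key=cv2.contourArea));e=cv2.fitEllipse(hu);print(e,ray(t,e[0],.092))
E
```

```text
clock: 14.3
position: [0.5645, -0.0639, 0.2063]
tcp_rot: [179.5, 49.9, 84.9]
contact_force: [0.8, 0.2, 1.4]
gripper_width: 0.999
finger_force: 0.0
((509.8675842285156, 237.67449951171875), (57.936431884765625, 61.2221565246582), 94.89459991455078) [ 0.53824017 -0.30853643  0.092     ]
```

View pics/s6.png

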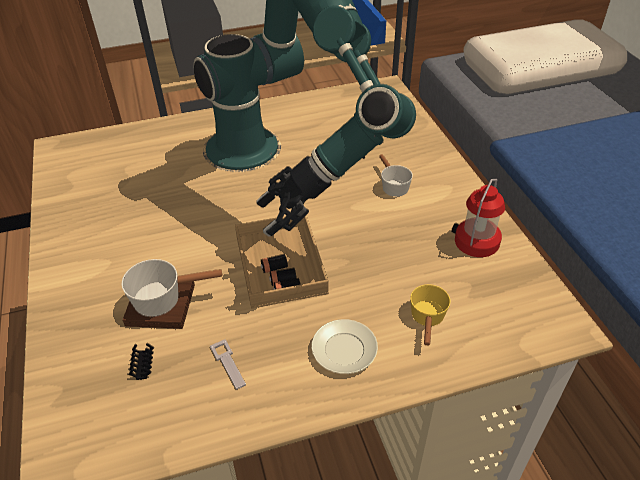

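The pan stands upright on the coasters at (150,288), about 2 mm off their centre. The batteries are in the tray around (278,272), the lantern, saucer, opener and clip are where they were, and the gripper is clear.

```bash
python3 -c "
from station import env
print(env.finish_job())"
```

```text
the job is handed in; nothing more can be done
None
```

I tipped all three batteries into the tray, stood the empty pan upright about 2 mm off the middle of the coasters, saw no shift in the lantern, saucer, opener or clip, and handed the job in at about 14.4 s; no verdict came back.

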